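# Vent and uncap the cleaner jug

## Task

Open the big cleaner jug so that the workshop table can be wiped down: first vent it by pressing the spring plunger on its top right down to its stop. Then press its safety cap down against the spring, twist it a quarter turn anticlockwise so that it is free, and lift it off. Finish still holding the cap upright in the gripper, still, some 8 cm above the neck it came from, touching nothing else, with the other things on the table left where they are.

Things in the scene. Friction and masses are not known exactly. Their poses are not given: they have to be found in the camera images.
- jug: Heavy off-white plastic jug, 110 x 200 mm, in a low wooden cradle (140 x 230 mm); all fixed to the table, at any yaw. Origin on the table under its middle, z up; flat top 160 mm above the table. On the top: neck with safety cap at y = +60 mm of this frame, smaller vent plunger at y = -60 mm. Handle loop on the end side by the plunger (to y = -140 mm), below the top.
- jug_neck (a point): Centre of the neck's rim, 38 mm above the jug's flat top, on the cap's axis; axes as the jug's. The cap sits on it: a turn of 60 degrees anticlockwise frees its lugs, a quarter turn (70 to 110 degrees) is right, at 130 they meet a stop. Freed, the cap rises 1.5 mm by the spring and lifts straight off, clear of the neck once raised 28 mm.
- cap_center (a point): Centre of the grey safety cap, mid-height; z up its axis. 50 mm across (twelve upright flats, one facing its x axis, one every 30 degrees), 31 mm tall, 40 g. At the start: lower rim 20 mm above the jug's flat top, this centre 2.5 mm below jug_neck, x along the jug's x. Locked: unpressed or clockwise it does not turn (3 degrees of play); pushed down 6 to 8 mm it turns anticlockwise seen from above.
- seal (a joint): Spring pad inside the neck that pushes the cap up: travel in m, 0 with the cap locked on, 0.008 with the cap pushed down to its stop on the rim, -0.0015 with the cap free or off. Its force is 7 N at 0, 12 N at 0.006, 13.5 N at 0.008. Rubber, 18 mm across; without the cap it stands 9.5 mm above the rim.
- vent_top (a point): Centre of the top of the vent plunger's round grey head, 24 mm in diameter, 24 mm above the jug's flat top when up. It moves straight down with the plunger.
- vent (a joint): Travel of the vent plunger in m: 0 up, 0.008 fully down on its stop. Its spring takes 3 N at the start of the travel and 9 N at the stop; it comes up again when let go.
- mug: Bystander: white mug, 80 mm across, 95 mm tall, handle at its +y side. Origin at its underside.
- mould: Bystander: carved wooden gingerbread mould lying flat, 100 x 140 x 26 mm. Origin at its underside.
- jar: Bystander: amber jar with a steel lid, 72 mm across, 100 mm tall. Origin at its underside.
- spatula: Bystander: wooden spatula lying flat, 280 mm long along its x. Origin at its underside.
Things that resemble listed ones, but are neither listed nor needed, are in the scene too. What is meant by the part that bears cap_center is not green, turquoise or yellow, and is the larger of those in its own colour.

How it is judged:
On the way, in this order (a step that is already met when the one before it is completed fails the run):
1. the vent plunger is pressed down to its stop while the cap is still locked on (value of joint vent above 0.007 m and angle between the x axis of cap_center and the x axis of jug_neck, either way round below 0.3 rad), for 0.1 s.
2. the cap is pressed down against its spring by 4 mm or more, not yet turned (z of cap_center in the frame of jug_neck below -0.0065 m and angle between the x axis of cap_center and the x axis of jug_neck, either way round below 0.25 rad), for 0.05 s.
3. the cap, still on the neck, is twisted by 45 degrees or more (angle between the x axis of cap_center and the x axis of jug_neck, either way round above 0.785 rad and z of cap_center in the frame of jug_neck below 0.006 m and horizontal distance between cap_center and jug_neck below 0.006 m), for 0.05 s.
At the end, for the whole second after the job is handed in: The cap is held in the gripper (over 1 N of finger force), still (under 0.03 m/s), upright within 0.3 rad, its centre 35 to 160 mm above the neck's rim and within 40 mm of the neck's axis sideways; neither the cap nor the robot touches the jug (z of cap_center in the frame of jug_neck between 0.035 and 0.16 m and horizontal distance between cap_center and jug_neck below 0.04 m and angle between cap_center's own z axis and vertical below 0.3 rad and linear speed of cap below 0.03 m/s and contact force between the fingers and cap above 1 N and contact force between cap and jug below 0.05 N and contact force between each of the arm, the fingers and jug below 0.5 N); the arm keeps its last pose, push and grip.
It fails at once if the mug is moved by more than 25 mm or tipped (distance of mug from where it was at the start of the episode above 0.025 m or angle between mug's own z axis and vertical above 0.3 rad).
It fails at once if the wooden mould is moved by more than 25 mm or tipped (distance of mould from where it was at the start of the episode above 0.025 m or angle between mould's own z axis and vertical above 0.3 rad).
It fails at once if the jar is moved by more than 25 mm or tipped (distance of jar from where it was at the start of the episode above 0.025 m or angle between jar's own z axis and vertical above 0.3 rad).
It fails at once if the spatula is moved by more than 25 mm or tipped (distance of spatula from where it was at the start of the episode above 0.025 m or angle between spatula's own z axis and vertical above 0.3 rad).
It also fails if it takes over 45 s, if anything falls off the work surface, if the arm or the gripper's body presses on something with over 40 N, if the wrist force passes 120 N, or if a joint passes its speed limit or range.

## Robot

A 6-joint arm with a two-finger parallel gripper is mounted at the origin on the work surface. World frame = base frame: x ahead of the robot, y to its left, z up, the work surface at z = 0. Lengths are in m, angles in rad, forces in N, time in s.
With the tool pointing down it reaches from about 0.25 to 0.775 m from the base axis. Payload 4 kg.
Tool frame: the origin (TCP) lies at the centre of the arm's flange, where the gripper is bolted on; the fingertips stand 199 mm ahead of it and the grasp point (between the pads) lies 180 mm ahead of it (robot.tcp_to_tips is the z of the fingertips in the tool frame, in m); z points along the fingers, y is the line along which they close (so a half turn about z gives the same grasp; the last joint's range is limited). The gripper opens to 94 mm and grips with 3 to 60 N. Pads are 16 mm wide; open, the fingers measure 119 mm over their backs; the gripper's body (75 mm by 177 mm) begins 78 mm behind the grasp point.
Start: joints at [1.135, 0.087, 1.371, -0, 1.684, -0.103], TCP at [0.18, 0.52, 0.405] pointing down, gripper open.
Joint ranges: [-3.1, 3.1], [-0.76, 2.03], [0.27, 2.55], [-1.08, 4.22], [0.17, 2.65], [-2.57, 2.57]. Speed limits (rad/s): [2.79, 2.79, 3.14, 3.14, 3.14, 3.14].

## Interface

Orientations are given as [roll, pitch, yaw] about the fixed x, y, z axes, in that order (R = Rz(yaw) Ry(pitch) Rx(roll)).
In Python, from bench import robot gives the robot as it stands.
- The arm moves only by the tool play_rows, never from a script. Its arguments are lists of equal length, an entry for each row: "translation": the shift along the tool's x, y, z scaled (see below), a list of three; "twist": the turn, a rotation vector about the tool's x, y, z scaled (see below), a list of three; "gripper": the opening, from -1 (shut) to 1 (fully open). A call has 1 to 8 rows; each row shifts and turns the commanded pose from where the row before left it, along the tool's axes as they then stand; what a row does not reach is not made up. The controller multiplies each number of a shift by 0.04 m and each number of a turn by 0.1 rad. A row lasts 1/10 s, in which the tool goes at most 50 mm and 8.59 degrees, less where a joint would pass 70% of its speed; a pose out of reach is approached as far as the arm can. A call with a number of a shift or a turn outside -1 to 1 is refused whole. A call with a gripper value outside its range is refused whole. The fingers move at their own pace and stop on an object; the grip force is fixed at half the most. Time passes only in rows, so rows that do not move let the fingers close. It gives the time, the measured TCP pose, the force, the opening and the grip force at its end, in the units of the state.
- robot.get_obs(): the state, without advancing time (a new reading comes with each control period).
- robot.snapshot(name): name is "scene" or "top" or "wrist"; returns the picture (420x560x3 uint8, red, green, blue); there is no depth.
- robot.camera_model(name): a dict with "camera_matrix" (3x3 intrinsics, pixels), "rvec" (rotation vector, rad) and "tvec" (3), from world to camera coordinates, as OpenCV has them. Camera axes: x right, y down, z forward; pixel columns grow to the right and rows downward; lengths in m; the calibration is good to about 2 mm. A picture is of the moment at which its call begins: read the wrist's pose just before it. camera_model takes no time and is no camera call; for the wrist camera it gives the pose at the moment of the call.
- robot.close_job(): hands the job in; it is judged then, once.
Trained networks look in the newest picture that a camera, given by its name, has taken for a name from the list of things; names that differ only in an ending like _2 or _b are one class to them, and where a whole thing is asked for, a point or a joint stands for the part that bears it (a point fixed in the world has none). Each returns a list of dicts, best first, with "score" (0 to 1); they miss things now and then, are a little off and sometimes report something else, mostly with a low value. They report only what shows in the picture. A call takes as long as a camera call. They do not tell look-alikes from the thing itself.
- robot.recognise(name, camera): "centre" ([x, y, z] in m, in world coordinates, good to about 4 mm: the middle of the surface that is visible of it).
- robot.spot_point(name, camera): "centre" ([x, y, z] in m, in world coordinates, good to about 4 mm: a listed point, or the origin of a listed thing).
The state is a dict: "time": time; "joint_positions": joint angles; "qvel": joint speeds; "joint_torque": joint torques, N m; "tool_pos": TCP position; "ee_rot": TCP orientation; "wrist_force": force on the tool from outside, world axes, zero at the start; "wrist_torque": the same for the moment, N m; "width": finger opening in m; "finger_force": force on a finger pad.
Only numpy, scipy, OpenCV 4.12 (cv2) and the standard library are available. Lean on these libraries where they do the work, as an engineer would, in place of code of your own. Each camera call takes 0.05 s, during which the arm holds its last target. There are 200 camera calls.

## Working session

There is one attempt and no reset: what is moved stays moved. The work goes in short steps, Python scripts to look and compute and a tool call to move; the robot and the scene stay as the last step left them, time stands still between calls to the robot, and variables do not carry over. Pictures are saved under pics/ and viewed, at most 10 in all, crops included, and the job is handed in when it is done.

Besides the shell and the picture viewer there is one more tool, called after ">>>" as name(argument=value, ...) on one line, values as JSON. play_rows: Moves the arm, as the interface text tells. Its arguments: {"type":"object","properties":{"translation":{"type":"array","items":{"type":"array","items":{"type":"number","minimum":-1,"maximum":1}}},"twist":{"type":"array","items":{"type":"array","items":{"type":"number","minimum":-1,"maximum":1}}},"gripper":{"type":"array","items":{"type":"number"}}},"required":["translation","twist","gripper"]}

```bash
mkdir -p pics; ls
python3 - <<'E'
from bench import robot
import cv2
o=robot.get_obs();print({k:o[k] for k in('time','tool_pos','ee_rot','width','wrist_force')})
ims=[]
for c in('scene','top'):
    im=robot.snapshot(c);cv2.imwrite(f'pics/{c}0.png',cv2.cvtColor(im,cv2.COLOR_RGB2BGR))
    for n in('jug','jug_neck','cap_center','vent_top'):
        print(c,n,[(d['score'],[round(x,3) for x in d['centre']]) for d in robot.spot_point(n,c)])
    for n in('mug','jar','mould','spatula','cap_center'):
        print(c,'rec',n,[(d['score'],[round(x,3) for x in d['centre']]) for d in robot.recognise(n,c)])
E
```

```text
pics
{'time': 0.0, 'tool_pos': array([0.17964654, 0.51972185, 0.40350951]), 'ee_rot': array([-3.13942767e+00, -2.33429519e-04,  2.80876695e+00]), 'width': 0.0938836744616158, 'wrist_force': array([ 0.03826301,  0.44939639, -1.31058833])}
scene jug [(0.76, [0.569, 0.04, 0.004])]
scene jug_neck [(0.85, [0.599, 0.086, 0.198])]
scene cap_center [(0.97, [0.6, 0.088, 0.196]), (0.85, [0.574, 0.238, 0.013]), (0.84, [0.751, 0.193, 0.017]), (0.69, [0.739, 0.083, 0.008]), (0.64, [0.657, 0.22, 0.014])]
scene vent_top [(0.63, [0.542, -0.01, 0.184])]
scene rec mug [(0.74, [0.721, 0.351, 0.003]), (0.71, [0.502, 0.372, 0.06]), (0.51, [0.615, 0.089, 0.205])]
scene rec jar [(0.91, [0.671, -0.382, 0.067])]
scene rec mould [(0.82, [0.488, -0.408, 0.024])]
scene rec spatula []
scene rec cap_center [(0.95, [0.764, 0.191, 0.033]), (0.75, [0.751, 0.085, 0.021]), (0.61, [0.618, 0.087, 0.207]), (0.58, [0.666, 0.223, 0.023]), (0.56, [0.591, 0.235, 0.031])]
top jug []
top jug_neck [(0.74, [0.598, 0.093, 0.198]), (0.59, [0.602, 0.091, 0.201])]
top cap_center [(0.89, [0.746, 0.194, 0.019]), (0.81, [0.574, 0.231, 0.015]), (0.74, [0.741, 0.086, 0.01]), (0.61, [0.466, 0.374, -0.0]), (0.59, [0.6, 0.092, 0.198]), (0.49, [0.66, 0.223, 0.008])]
top vent_top [(0.42, [0.535, -0.014, 0.184]), (0.24, [0.466, -0.419, -0.003])]
top rec mug [(0.58, [0.467, 0.388, 0.04])]
top rec jar [(0.64, [0.642, -0.379, 0.102])]
top rec mould [(0.79, [0.465, -0.41, 0.019])]
top rec spatula [(0.82, [0.718, 0.356, -0.002]), (0.26, [0.465, -0.41, 0.022])]
top rec cap_center [(0.88, [0.57, 0.23, 0.025]), (0.78, [0.595, 0.095, 0.214]), (0.7, [0.739, 0.196, 0.034]), (0.58, [0.738, 0.083, 0.024])]
```

View pics/scene0.png

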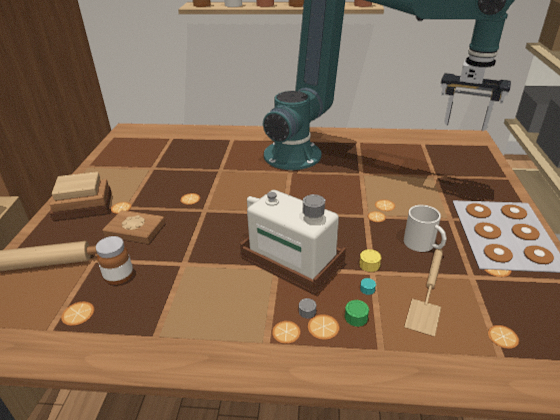

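View pics/top0.png

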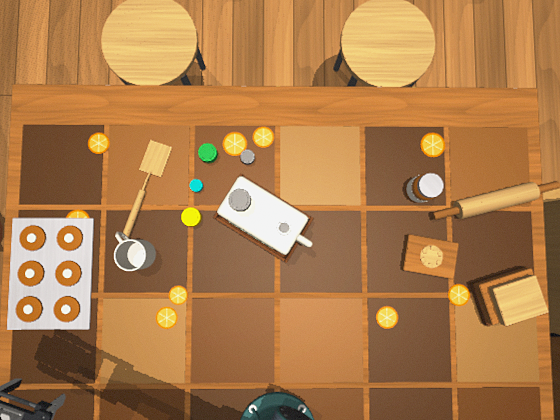

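The scene and top pictures agree. The grey cap on the jug is at top-view pixel (240,200), and the vent is at (284,228). The loose caps on the table are look-alikes. Jug yaw is about -31°. I'll travel above the vent now.

>>> play_rows(translation=[[0, 0, -0.6], [-0.8, -0.6, -0.6], [-0.8, -0.6, 0], [-0.8, -0.6, 0], [-0.8, -0.6, 0], [-0.8, -0.6, 0], [-0.8, -0.6, 0], [-0.8, -0.6, 0]], twist=[[0, 0, 0], [0, 0, 0], [0, 0, 0], [0, 0, 0], [0, 0, 0], [0, 0, 0], [0, 0, 0], [0, 0, 0]], gripper=[-1, -1, -1, -1, -1, -1, -1, -1])

```text
time: 1.8
tool_pos: [0.337, 0.2864, 0.4529]
ee_rot: [3.141, 0.001, 2.809]
wrist_force: [0.5, 0.7, 0.6]
width: 0.0335
finger_force: 0.0
```

>>> play_rows(translation=[[-0.8, -0.6, 0], [-0.8, -0.6, 0], [-0.8, -0.6, 0], [-0.8, -0.6, 0], [-0.8, -0.6, 0], [-0.8, -0.6, 0], [0, 0, 0], [0, 0, 0]], twist=[[0, 0, 0], [0, 0, 0], [0, 0, 0], [0, 0, 0], [0, 0, 0], [0, 0, 0], [0, 0, 1], [0, 0, 1]], gripper=[-1, -1, -1, -1, -1, -1, -1, -1])

```text
time: 2.6
tool_pos: [0.4716, 0.0877, 0.4523]
ee_rot: [-3.141, -0.001, 2.602]
wrist_force: [-0.1, 1.1, 0.8]
width: 0.0004
finger_force: 0.0
```

>>> play_rows(translation=[[0, 0, 0], [0, 0, 0], [0, 0, 0], [0, 0, 0], [0, 0, 0], [0, 0, 0], [0, 0, 0], [0, 0, 0]], twist=[[0, 0, 1], [0, 0, 1], [0, 0, 1], [0, 0, 1], [0, 0, 1], [0, 0, 1], [0, 0, 1], [0, 0, 1]], gripper=[-1, -1, -1, -1, -1, -1, -1, -1])

```text
time: 3.4
tool_pos: [0.4709, 0.089, 0.4527]
ee_rot: [3.141, -0.0, 1.805]
wrist_force: [-0.3, 0.1, -0.3]
width: 0.0002
finger_force: 0.0
```

>>> play_rows(translation=[[0, 0, 0], [0, 0, 0], [0, 0, 0], [0, 0, 0], [0, 0, 0], [0, 0, 0], [0, 0, 0], [0, 0, 0]], twist=[[0, 0, 1], [0, 0, 1], [0, 0, 1], [0, 0, 1], [0, 0, 1], [0, 0, 1], [0, 0, 1], [0, 0, 1]], gripper=[-1, -1, -1, -1, -1, -1, -1, -1])

```text
time: 4.2
tool_pos: [0.4709, 0.089, 0.4527]
ee_rot: [3.142, -0.0, 1.005]
wrist_force: [0.0, -0.5, 0.3]
width: 0.0005
finger_force: 0.0
```

Run:
```python
from bench import robot
import cv2
print(robot.get_obs()['joint_positions'])
m=robot.camera_model('wrist');im=robot.snapshot('wrist');cv2.imwrite('pics/w1.png',cv2.cvtColor(im,cv2.COLOR_RGB2BGR))
R=cv2.Rodrigues(m['rvec'])[0];print('cam',-R.T@m['tvec'].ravel(), R[2])
for n in('jug_neck','cap_center','vent_top'):
    print(n,[(d['score'],d['centre'].__class__,[round(x,4) for x in d['centre']]) for d in robot.spot_point(n,'wrist')])
    for p in((0.599,0.09,0.211),(0.537,-0.012,0.184)): q=cv2.projectPoints(__import__('numpy').array([p]),m['rvec'],m['tvec'],m['camera_matrix'],None)[0].ravel();print(q)
```

```text
[ 6.84558262e-02 -7.57524707e-02  1.44015904e+00  9.10635969e-05
  1.77702718e+00  6.34620202e-01]
cam [0.5134708  0.1533179  0.43432589] [-0.14005241 -0.2213311  -0.96508956]
jug_neck []
[462.17699903 124.40995646]
[427.84293222 286.99048537]
cap_center [(0.83, <class 'list'>, [0.7407, 0.0835, 0.0125]), (0.57, <class 'list'>, [0.5988, 0.0916, 0.1961])]
[462.17699903 124.40995646]
[427.84293222 286.99048537]
vent_top [(0.97, <class 'list'>, [0.5373, -0.0125, 0.184])]
[462.17699903 124.40995646]
[427.84293222 286.99048537]
```

View pics/w1.png

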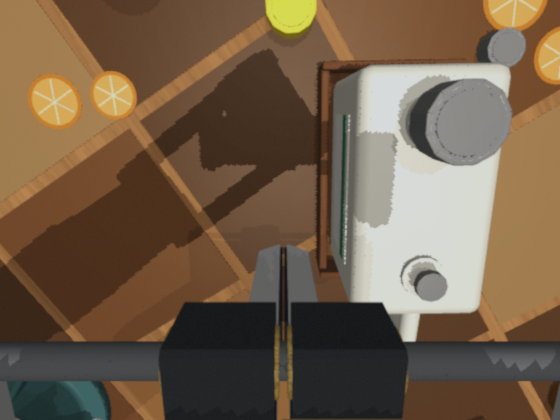

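The wrist view shows the vent head at about (431,285) and the cap top at about (467,122), both close to the predicted positions. Next I'll move over the vent and descend.

>>> play_rows(translation=[[-0.315, 0.69, 0], [-0.315, 0.69, 0], [-0.315, 0.69, 0], [-0.315, 0.69, 0], [0, 0, 0.55], [0, 0, 0.55], [0, 0, 0.5], [0, 0, 0]], twist=[[0, 0, 0], [0, 0, 0], [0, 0, 0], [0, 0, 0], [0, 0, 0], [0, 0, 0], [0, 0, 0], [0, 0, 0]], gripper=[-1, -1, -1, -1, -1, -1, -1, -1])

```text
time: 5.2
tool_pos: [0.537, -0.0125, 0.3851]
ee_rot: [-3.135, 0.003, 1.01]
wrist_force: [0.2, 0.3, -0.4]
width: 0.0007
finger_force: 0.0
```

Run:
```python
from bench import robot
import cv2
im=robot.snapshot('wrist');cv2.imwrite('pics/w2.png',cv2.cvtColor(im,cv2.COLOR_RGB2BGR))
for n in('jug_neck','cap_center','vent_top'):
    print(n,[(d['score'],[round(x,4) for x in d['centre']]) for d in robot.spot_point(n,'wrist')])
```

```text
jug_neck []
cap_center [(0.92, [0.5976, 0.0936, 0.1969])]
vent_top []
```

View pics/w2.png

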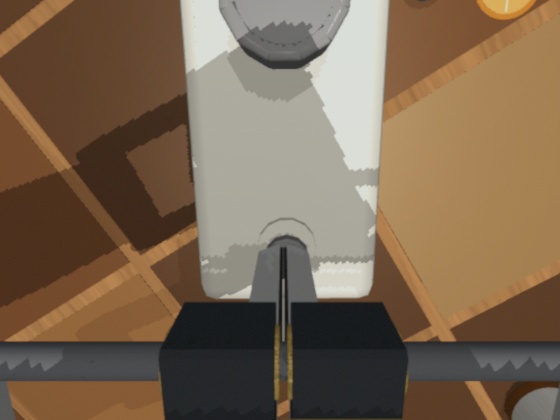

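The fingertips are centred just above the vent head (287,240), so I'll press now.

>>> play_rows(translation=[[0, 0, 0.1], [0, 0, 0.1], [0, 0, 0.05], [0, 0, 0]], twist=[[0, 0, 0], [0, 0, 0], [0, 0, 0], [0, 0, 0]], gripper=[-1, -1, -1, -1])

```text
time: 5.8
tool_pos: [0.5377, -0.0124, 0.38]
ee_rot: [3.139, -0.001, 1.009]
wrist_force: [0.0, -0.3, 4.6]
width: 0.0006
finger_force: 2.7
```

>>> play_rows(translation=[[0, 0, 0.1], [0, 0, 0.1], [0, 0, 0], [0, 0, 0]], twist=[[0, 0, 0], [0, 0, 0], [0, 0, 0], [0, 0, 0]], gripper=[-1, -1, -1, -1])

```text
time: 6.2
tool_pos: [0.5373, -0.0123, 0.3753]
ee_rot: [3.137, -0.002, 1.009]
wrist_force: [-3.6, 0.9, 14.8]
width: 0.0006
finger_force: 7.4
```

>>> play_rows(translation=[[0, 0, 0.08], [0, 0, 0], [0, 0, 0]], twist=[[0, 0, 0], [0, 0, 0], [0, 0, 0]], gripper=[-1, -1, -1])

```text
time: 6.5
tool_pos: [0.5369, -0.0122, 0.3752]
ee_rot: [3.135, -0.003, 1.009]
wrist_force: [-7.2, 1.1, 23.9]
width: 0.0007
finger_force: 12.1
```

The height no longer changes as the force rises to 24 N, so the vent is on its stop. Now I'll lift, open, and move toward the cap.

>>> play_rows(translation=[[0, 0, -0.8], [0, 0, -0.8], [0, 0, -0.8], [0, 0, 0], [0, 0, 0]], twist=[[0, 0, 0], [0, 0, 0], [0, 0, 0], [0, 0, 0], [0, 0, 0]], gripper=[-1, -1, 1, 1, 1])

```text
time: 7.0
tool_pos: [0.5375, -0.0124, 0.4635]
ee_rot: [3.141, -0.0, 1.009]
wrist_force: [0.1, -0.1, -0.2]
width: 0.0213
finger_force: 0.0
```

Run:
```python
from bench import robot
import cv2,numpy as np
print(robot.get_obs()['tool_pos'],robot.get_obs()['ee_rot'])
m=robot.camera_model('wrist');im=robot.snapshot('wrist');cv2.imwrite('pics/w3.png',cv2.cvtColor(im,cv2.COLOR_RGB2BGR))
for n in('jug_neck','cap_center','vent_top'):
    print(n,[(d['score'],[round(x,4) for x in d['centre']]) for d in robot.spot_point(n,'wrist')])
R=cv2.Rodrigues(m['rvec'])[0]
np.savez('w3.npz',im=im,R=R,t=m['tvec'],K=m['camera_matrix'])
# rectify the plane z=0.211 -> metric map, 0.25 mm/px around the cap, and z=0.184 around vent, z=.16 jug top
out=[]
for z,cx,cy,h in((.211,.599,.091,.05),(.160,.568,.04,.12)):
    n=400;s=2*h/n
    A=np.array([[0,-s,cx+h],[-s,0,cy+h],[0,0,z],[0,0,1]])  # px(u right=-y, v down=-x)
    A=np.array([[0,-s,cx+h],[-s,0,cy+h],[0,0,z]]) # world from (u,v,1)
    H=m['camera_matrix']@(R@A+np.outer(np.ravel(m['tvec']),[0,0,1]))
    w=cv2.warpPerspective(im,H,(n,n),flags=cv2.INTER_LINEAR|cv2.WARP_INVERSE_MAP)
    cv2.line(w,(200,180),(200,220),(255,0,0));cv2.line(w,(180,200),(220,200),(255,0,0))
    if z>.2: cv2.circle(w,(200,200),100,(255,0,0),1)
    else:
        y=np.radians(-31);q=[(x,yy) for x,yy in((-.055,-.1),(.055,-.1),(.055,.1),(-.055,.1))]
        P=[(cx+np.cos(y)*a-np.sin(y)*b,cy+np.sin(y)*a+np.cos(y)*b) for a,b in q]
        cv2.polylines(w,[np.array([((cy+h-Y)/s,(cx+h-X)/s) for X,Y in P]).astype(int)],True,(255,0,0))
    out.append(w)
cv2.imwrite('pics/w3r.png',cv2.cvtColor(np.hstack(out),cv2.COLOR_RGB2BGR))
```

```text
[ 0.53745069 -0.01243637  0.4635135 ] [ 3.14100797e+00 -3.00868069e-04  1.00881086e+00]
jug_neck []
cap_center [(0.87, [0.5965, 0.0896, 0.1948])]
vent_top [(0.67, [0.538, -0.0133, 0.1807])]
```

View pics/w3r.png

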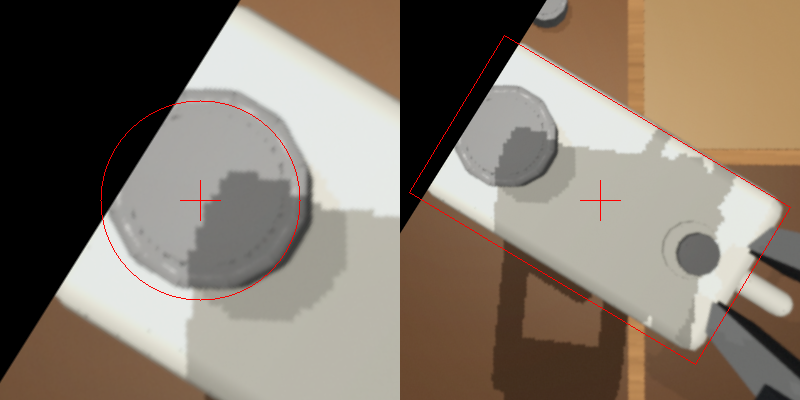

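Rectified, the cap top is centred at about (0.601, 0.090), which agrees with the networks' (0.598, 0.091). The jug edges match a yaw of about -31°. Next is moving over the cap with the gripper open.

>>> play_rows(translation=[[0.75, -0.015, 0], [0.75, -0.015, 0], [0.75, -0.015, 0], [0.75, -0.015, 0], [0, 0, 0], [0, 0, 0.4], [0, 0, 0.4], [0, 0, 0]], twist=[[0, 0, 0], [0, 0, 0], [0, 0, 0], [0, 0, 0], [0, 0, -0.2], [0, 0, 0], [0, 0, 0], [0, 0, 0]], gripper=[1, 1, 1, 1, 1, 1, 1, 1])

```text
time: 8.0
tool_pos: [0.599, 0.0898, 0.4275]
ee_rot: [-3.136, 0.005, 1.029]
wrist_force: [0.4, 1.2, 0.1]
width: 0.0941
finger_force: 0.0
```

Run:
```python
from bench import robot
import cv2,numpy as np
o=robot.get_obs();print(o['tool_pos'],o['ee_rot'],o['width'])
m=robot.camera_model('wrist');im=robot.snapshot('wrist')
for n in('jug_neck','cap_center'):
    print(n,[(d['score'],[round(x,4) for x in d['centre']]) for d in robot.spot_point(n,'wrist')])
R=cv2.Rodrigues(m['rvec'])[0]
z,(cx,cy),h,n=.211,o['tool_pos'][:2],.05,400
s=2*h/n; yw=o['ee_rot'][2]; c,sn=np.cos(yw),np.sin(yw)
# u right = tool y (c-s), v down = -tool x, centred on tool axis
ty=np.array([sn,-c]);tx=np.array([c,sn])
off=np.array([cx,cy])-ty*h+tx*h
A=np.array([[s*ty[0],-s*tx[0],off[0]],[s*ty[1],-s*tx[1],off[1]],[0,0,z]])
H=m['camera_matrix']@(R@A+np.outer(np.ravel(m['tvec']),[0,0,1]))
w=cv2.warpPerspective(im,H,(n,n),flags=cv2.INTER_LINEAR|cv2.WARP_INVERSE_MAP)
cv2.line(w,(200,180),(200,220),(255,0,0));cv2.line(w,(180,200),(220,200),(255,0,0));cv2.circle(w,(200,200),100,(255,0,0),1)
cv2.imwrite('pics/w4r.png',cv2.cvtColor(np.hstack([w,im[10:410,80:480]]),cv2.COLOR_RGB2BGR))
```

```text
[0.59895108 0.08979676 0.42752218] [-3.13563355  0.00451556  1.02870687] 0.09407211546062486
jug_neck []
cap_center [(0.83, [0.5997, 0.0909, 0.1955]), (0.82, [0.7467, 0.1929, 0.0134]), (0.79, [0.7387, 0.0841, 0.0154]), (0.72, [0.6578, 0.2222, 0.0113]), (0.56, [0.5766, 0.2327, 0.0145])]
```

View pics/w4r.png

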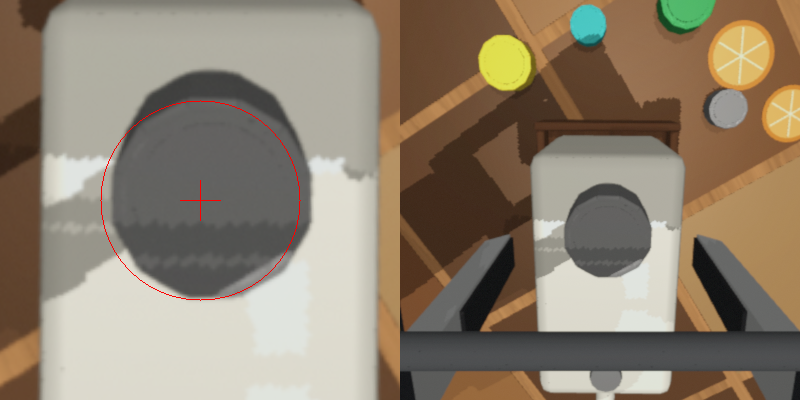

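The cap sits about 2.5 mm to the tool's +y side: (210,197) against the axis at (200,200). The fingers and flats line up. I'll correct the offset, descend, and grip.

>>> play_rows(translation=[[0.02, 0.06, 0], [0, 0, 0.4], [0, 0, 0.4], [0, 0, 0.4], [0, 0, 0.05], [0, 0, 0], [0, 0, 0], [0, 0, 0]], twist=[[0, 0, 0], [0, 0, 0], [0, 0, 0], [0, 0, 0], [0, 0, 0], [0, 0, 0], [0, 0, 0], [0, 0, 0]], gripper=[1, 1, 1, 1, 1, 0.5, 0, -1])

```text
time: 8.95
tool_pos: [0.6021, 0.0898, 0.383]
ee_rot: [3.14, -0.002, 1.029]
wrist_force: [0.5, -0.7, 0.6]
width: 0.0732
finger_force: 0.0
```

>>> play_rows(translation=[[0, 0, 0], [0, 0, 0], [0, 0, 0], [0, 0, 0]], twist=[[0, 0, 0], [0, 0, 0], [0, 0, 0], [0, 0, 0]], gripper=[-1, -1, -1, -1])

```text
time: 9.35
tool_pos: [0.6014, 0.0902, 0.3817]
ee_rot: [-3.14, 0.0, 1.029]
wrist_force: [-2.7, 1.3, 2.4]
width: 0.0497
finger_force: 30.0
```

Gripped on the flats at 49.7 mm and 30 N. Now I'll press down.

>>> play_rows(translation=[[0, 0, 0.1], [0, 0, 0.1], [0, 0, 0.1], [0, 0, 0], [0, 0, 0]], twist=[[0, 0, 0], [0, 0, 0], [0, 0, 0], [0, 0, 0], [0, 0, 0]], gripper=[-1, -1, -1, -1, -1])

```text
time: 9.85
tool_pos: [0.601, 0.0902, 0.3737]
ee_rot: [3.14, -0.002, 1.029]
wrist_force: [-7.7, 1.7, 12.1]
width: 0.0497
finger_force: 30.0
```

>>> play_rows(translation=[[0, 0, 0.08], [0, 0, 0], [0, 0, 0]], twist=[[0, 0, 0], [0, 0, 0], [0, 0, 0]], gripper=[-1, -1, -1])

```text
time: 10.15
tool_pos: [0.6006, 0.0902, 0.3736]
ee_rot: [3.138, -0.003, 1.029]
wrist_force: [-11.4, 0.3, 20.5]
width: 0.0499
finger_force: 30.0
```

The cap is on its stop. I'll ease off slightly, then twist anticlockwise (negative about the tool's z).

>>> play_rows(translation=[[0, 0, -0.03], [0, 0, 0], [0, 0, 0], [0, 0, 0], [0, 0, 0], [0, 0, 0]], twist=[[0, 0, 0], [0, 0, -0.6], [0, 0, -0.8], [0, 0, -0.8], [0, 0, -0.8], [0, 0, 0]], gripper=[-1, -1, -1, -1, -1, -1])

```text
time: 10.75
tool_pos: [0.6015, 0.0909, 0.3737]
ee_rot: [3.135, -0.005, 1.331]
wrist_force: [-5.8, 3.4, 16.6]
width: 0.0496
finger_force: 30.0
```

>>> play_rows(translation=[[0, 0, 0], [0, 0, 0], [0, 0, 0], [0, 0, 0], [0, 0, 0], [0, 0, 0], [0, 0, 0], [0, 0, 0]], twist=[[0, 0, -0.9], [0, 0, -0.9], [0, 0, -0.9], [0, 0, -0.9], [0, 0, -0.9], [0, 0, -0.9], [0, 0, -0.9], [0, 0, 0]], gripper=[-1, -1, -1, -1, -1, -1, -1, -1])

```text
time: 11.55
tool_pos: [0.6008, 0.0915, 0.3736]
ee_rot: [3.136, -0.002, 1.962]
wrist_force: [-9.4, 6.2, 18.0]
width: 0.0496
finger_force: 30.0
```

>>> play_rows(translation=[[0, 0, 0], [0, 0, 0], [0, 0, 0], [0, 0, 0], [0, 0, 0], [0, 0, 0], [0, 0, 0], [0, 0, 0]], twist=[[0, 0, -0.9], [0, 0, -0.9], [0, 0, -0.9], [0, 0, -0.9], [0, 0, -0.9], [0, 0, -0.9], [0, 0, -0.6], [0, 0, 0]], gripper=[-1, -1, -1, -1, -1, -1, -1, -1])

```text
time: 12.35
tool_pos: [0.6004, 0.0911, 0.3736]
ee_rot: [3.137, 0.001, 2.561]
wrist_force: [-9.8, 3.7, 17.9]
width: 0.0501
finger_force: 30.0
```

Turned 88° with the grip intact. Now I'll lift.

>>> play_rows(translation=[[0, 0, -0.15], [0, 0, -0.2], [0, 0, -0.3], [0, 0, -0.3], [0, 0, 0]], twist=[[0, 0, 0], [0, 0, 0], [0, 0, 0], [0, 0, 0], [0, 0, 0]], gripper=[-1, -1, -1, -1, -1])

```text
time: 12.85
tool_pos: [0.6025, 0.0895, 0.408]
ee_rot: [3.139, 0.005, 2.558]
wrist_force: [-0.1, 0.0, 1.1]
width: 0.0497
finger_force: 30.0
```

>>> play_rows(translation=[[0, 0, -0.4], [0, 0, -0.5], [0, 0, -0.4], [0, 0, -0.1], [0, 0, 0], [0, 0, 0], [0, 0, 0], [0, 0, 0]], twist=[[0, 0, 0], [0, 0, 0], [0, 0, 0], [0, 0, 0], [0, 0, 0], [0, 0, 0], [0, 0, 0], [0, 0, 0]], gripper=[-1, -1, -1, -1, -1, -1, -1, -1])

```text
time: 13.65
tool_pos: [0.6019, 0.0898, 0.4603]
ee_rot: [-3.14, -0.001, 2.559]
wrist_force: [-0.6, 0.0, 0.0]
width: 0.0503
finger_force: 30.0
```

Run:
```python
from bench import robot
import cv2,numpy as np
o=robot.get_obs();print(o['tool_pos'],o['ee_rot'],o['width'],o['finger_force'],o['wrist_force'])
a=robot.snapshot('scene')[140:320,200:380]
print([(d['score'],[round(x,4) for x in d['centre']]) for d in robot.spot_point('cap_center','scene')][:3])
b=robot.snapshot('wrist')[:400,80:480]
cv2.imwrite('pics/e.png',cv2.cvtColor(np.hstack([cv2.resize(a,(400,400)),b]),cv2.COLOR_RGB2BGR))
```

```text
[0.60194566 0.08978223 0.46029613] [-3.14049896e+00 -1.45927661e-03  2.55875445e+00] 0.05025216922621326 29.993767836276675 [-0.60503322  0.01467909  0.0444021 ]
[(0.93, [0.6021, 0.0894, 0.2715]), (0.88, [0.5735, 0.2345, 0.0153]), (0.71, [0.7393, 0.082, 0.0089])]
```

View pics/e.png

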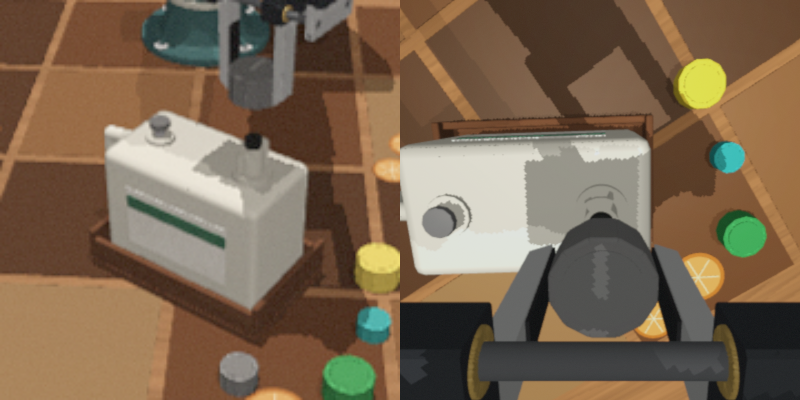

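The cap is held upright above the bare neck, with its centre at z ≈ 0.272, about 74 mm above the rim. It touches nothing else.

```bash
python3 -c "
from bench import robot
print(robot.close_job())"
```

```text
the job is handed in; nothing more can be done
None
```

The job is handed in: I pressed the vent to its stop, pressed the cap down, turned it about 88° anticlockwise and lifted it off. It ended held upright and still about 74 mm above the neck, with nothing else touched; the hand-in call did not report the judging result.

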